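Set the thickness sander down by one turn and offer up the blank

ROBOT

A 7-joint arm with a two-finger parallel gripper is mounted at the origin on a cart in front of the work surface, level with it; the furniture and walls round the work are solid. World frame = base frame: x ahead of the robot, y to its left, z up, the work surface at z = 0. Lengths are in m, angles in rad, forces in N, time in s.
With the tool pointing down it reaches from about 0.425 to 0.875 m from the base axis. Payload 4.7 kg.
Tool frame: the origin (TCP) lies on the centre line of the jaws, within the pads' length; the fingertips stand 14 mm ahead of it and the grasp point (between the pads) lies 5 mm behind it; z points along the fingers, y is the direction in which the jaws open and shut (so a half turn about z gives the same grasp; the last joint's range is limited). The gripper opens to 87 mm and grips with 3 to 60 N. Pads are 19 mm wide; open, the fingers measure 117 mm over their backs; the gripper's body (75 mm by 190 mm) begins 51 mm behind the grasp point.
Start: joints at [-1.103, 0.321, -0.07, 1.45, 0.023, 1.371, -0.057], TCP at [0.285, 0.584, 0.237] pointing down, gripper open.
Joint ranges: [-2.86, 2.86], [-0.3, 2.09], [-1.38, 1.24], [0.06, 2.45], [-1.56, 4.7], [0.09, 2.05], [-2.69, 2.69]. Speed limits (rad/s): [2.57, 2.57, 3.14, 3.14, 3.14, 3.14, 3.14].

INTERFACE

Orientations are given as a unit quaternion [w, x, y, z].
In Python, from plant import robot, optics gives the robot as it stands.
- The arm moves only by the shell command python3 -m inch 'ROWS' [FORCE]. ROWS is JSON, a list of rows, each an object with "fingers": the closure, from 0 (fully open) to 1 (shut); "slide": the shift along the world's x, y, z in m, a list of three; "yaw": the turn about the world's z in degrees. In form: [{"fingers": fingers, "slide": [dx, dy, dz], "yaw": yaw}, ...]. A call has exactly 10 rows; each row shifts and turns the commanded pose from where the row before left it; what a row does not reach is not made up. A row lasts 1/12 s, in which the tool goes at most 41.7 mm and 7.16 degrees, less where a joint would pass 70% of its speed; a pose out of reach is approached as far as the arm can. A call with a gripper value outside its range is refused whole. The fingers move at their own pace and stop on an object; FORCE is the grip in N (left out, the last holds). Time passes only in rows, so rows that do not move let the fingers close, or fill a call up. It gives the time, the measured TCP pose, the force and the opening at its end, in the units of the state.
- robot.observe(): the state, without advancing time (a new reading comes with each control period).
- optics.get_image(name): name is "scene" or "top" or "wrist"; returns a dict with "image" (480x640x3 uint8, red, green, blue), "intrinsics" (3x3 intrinsics, pixels), "distortion" ([k1, k2, p1, p2, k3] as OpenCV has them; the pictures are not rectified), "rvec" (rotation vector, rad) and "tvec" (3), from world to camera coordinates, as OpenCV has them; the wrist camera has in their place "hand_eye" (4x4, takes a point from camera to tool coordinates, whose origin is the TCP and whose axes are the flange's). Camera axes: x right, y down, z forward; pixel columns grow to the right and rows downward; lengths in m; the calibration is good to about 2 mm. A picture is of the moment at which its call begins: read the wrist's pose just before it. There is no depth.
- robot.sign_off(): hands the job in, once; it reports no verdict.
The state is a dict: "time_s": time; "joint_pos": joint angles; "qvel": joint speeds; "joint_torque": joint torques, N m; "position": TCP position; "tool_rot": TCP orientation; "ft_force": force on the tool from outside, world axes, zero at the start; "moment": the same for the moment, N m; "finger_gap": opening from 0.0 (shut) to 1.0 (fully open).
Only numpy, scipy, OpenCV 4.12 (cv2) and the standard library are available. Lean on these libraries where they do the work, as an engineer would, in place of code of your own. Each camera call takes 0.05 s, during which the arm holds its last target. There are 200 camera calls.

TASK

Set the small thickness sander for its next pass: with the fingertips push the hand wheel on its top round clockwise (seen from above) by its upright handle, through exactly one full turn, so that the handle ends where it began and the sanding head is one turn lower. Only then push the wooden blank that lies on the infeed table along the table, from behind with the fingertips, until its front end butts squarely against the rubber feed roller under the head. Grip and lift nothing, and leave the other things on the bench alone.

Things in the scene. Friction and masses are not known exactly. Their poses are not given: they have to be found in the camera images.
- sander: Grey bench thickness sander, fixed, switched off; 350 mm long, 180 mm wide plus a motor on the far side, 184 mm high. Origin: on the bench under the wheel's axis. x = feed direction, from the infeed table (at -x) into the machine; z up. Steel table top: 42 mm above the bench, x -250..100 mm, y -58..58 mm. The head, cheeks and bridge above the table take up x -80..76 mm.
- feed_roller (a point): Middle of the rubber feed roller's axis. The roller (28 mm diameter, 112 mm long) lies across the table along the sander's y, under the infeed edge of the head, axis at x = -63 mm in the sander's frame and 32 to 38 mm above the table. The blank's front end stops against its face at x = -77 mm.
- lift_wheel (a joint): Hand wheel on top of the sander, vertical axis, in rad, growing clockwise seen from above. It starts between 0.3 and 5.9 and must be turned on by 6.28. Nothing stops it at a full turn; it needs about 2.5 N at the handle and stays where it is left. Each clockwise turn lowers the head by 3 mm.
- wheel_hub (a point): Top of the wheel's hub, on its axis, 219 mm above the bench. The wheel is 123 mm over its rim (rim bar 13 mm thick, its top 214 mm above the bench), with three spokes; only the crank handle rises above the hub.
- wheel_handle (a point): The wheel's upright black handle: the point on its centre line 55 mm from the wheel's axis and 243 mm above the bench. The handle is round, 24 mm in diameter at the middle, stands on the rim where one spoke meets it, and its grip runs from 215 to 266 mm above the bench. It does not spin on its pin.
- head_centre (a point): Centre of the sanding head (inside it), which slides up and down between the sander's cheeks; it goes down 3 mm per clockwise turn.
- blank: The blank on the infeed table: a brown hardwood block 50 x 100 x 32 mm, about 0.13 kg. Origin: centre of its underside; its y axis runs along its 100 mm length toward the feed roller (roughly along the sander's x), z up. Its front end starts 30 to 50 mm short of the roller. Other blocks on the bench are not part of the job.
- blank_front (a point): Centre of the blank's front end face (toward the roller), 16 mm above its underside.
- blank_back (a point): Centre of the blank's rear end face, where it is pushed, 16 mm above its underside.
- next_blank: Bystander: dark hardwood block 40 x 130 x 30 mm lying on the bench; its origin is under its centre. Leave it.
- caliper: Bystander: sliding caliper 68 x 230 x 10 mm lying on the bench. Leave it.
- brush: Bystander: bench brush 60 x 221 x 24 mm. Leave it.
- mug: Bystander: white mug 82 x 116 x 94 mm standing left of the sander. Leave it.
- tape_roll: Bystander: roll of masking tape, 91 mm diameter, 24 mm high, lying flat. Leave it.
- pencil: Bystander: red carpenter's pencil 171 mm long lying on the bench. Leave it.

How it is judged:
By the outcome, as a careful person would: the job done as asked, in the order asked, and still so for the second after the job is handed in, with the robot touching nothing.
It also fails if it takes over 64 s, if anything falls off the work surface, if the arm or the gripper's body presses on something with over 40 N, if the wrist force passes 120 N, or if a joint passes its speed limit or range.

## Working session

There is one attempt and no reset: what is moved stays moved. The work goes in short steps, Python scripts to look and compute and a shell command to move; the robot and the scene stay as the last step left them, time stands still between calls to the robot, and variables do not carry over. Pictures are saved under pics/ and viewed, about 8 in all and at most 12, crops included, and the job is handed in when it is done.

```bash
ls; mkdir -p pics; python3 - <<'E'
from plant import robot, optics
import cv2,pickle
s=robot.observe();print({k:s[k] for k in('time_s','position','tool_rot','ft_force','finger_gap')})
for n in("scene","top"):
    d=optics.get_image(n);pickle.dump(d,open(f"pics/{n}0.pkl","wb"));cv2.imwrite(f"pics/{n}0.png",d["image"][:,:,::-1])
E
```

```text
pics
{'time_s': 0.0, 'position': array([0.28476686, 0.58370578, 0.23545002]), 'tool_rot': array([-1.61639269e-04,  2.24949460e-01,  9.74369949e-01, -9.57491972e-04]), 'ft_force': array([-0.05258709, -0.23235007,  0.31946823]), 'finger_gap': 0.9990781469285487}
```

View pics/top0.png

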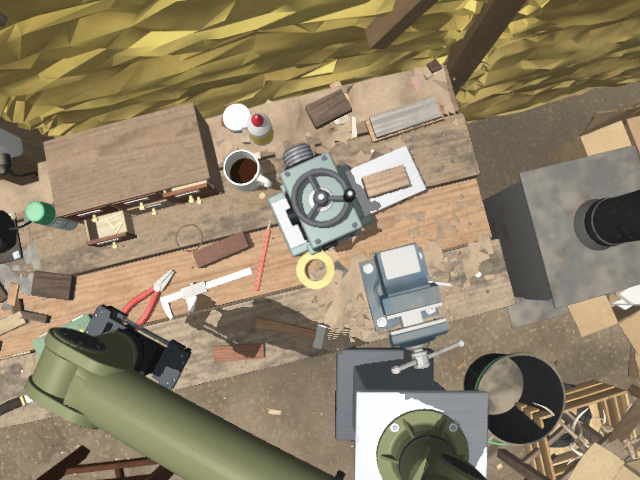

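View pics/scene0.png

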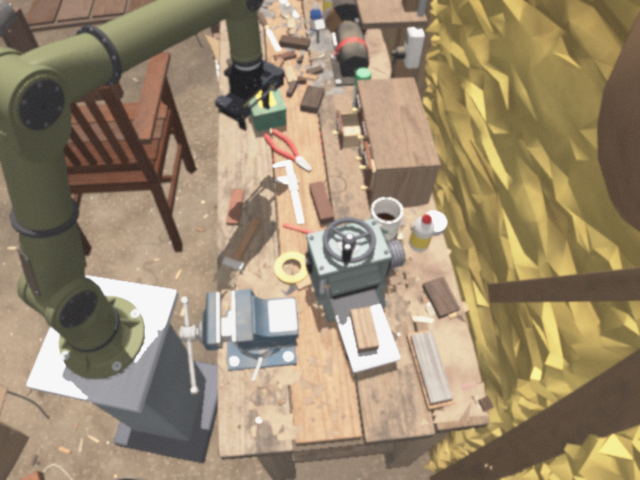

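The top view shows the wheel hub near (321,198), the black handle near (349,196) and the blank near (387,180) on the infeed table, which points right. The base is at the bottom right. I'll enlarge this area.

```bash
cat > h.py <<'E'
import cv2,numpy as np,pickle
def cam(d,pose=None):
    if "rvec" in d: R=cv2.Rodrigues(np.array(d["rvec"],float))[0];t=np.array(d["tvec"],float).ravel();return R.T,-R.T@t
    from scipy.spatial.transform import Rotation as Ro
    q=pose["tool_rot"];T=Ro.from_quat([q[1],q[2],q[3],q[0]]).as_matrix();H=np.array(d["hand_eye"])
    return T@H[:3,:3],T@H[:3,3]+pose["position"]
def px(d,u,v,z,pose=None):
    Rwc,C=cam(d,pose)
    n=cv2.undistortPoints(np.array([[[u,v]]],float),np.array(d["intrinsics"]),np.array(d["distortion"])).ravel()
    r=Rwc@[n[0],n[1],1];return C+r*(z-C[2])/r[2]
def pj(d,P,pose=None):
    Rwc,C=cam(d,pose);R=Rwc.T
    return cv2.projectPoints(np.array(P,float).reshape(-1,1,3),cv2.Rodrigues(R)[0],-R@C,np.array(d["intrinsics"]),np.array(d["distortion"]))[0].reshape(-1,2)
def crop(im,x0,y0,x1,y1,k,name):
    cv2.imwrite(name,cv2.resize(im[y0:y1,x0:x1,::-1],None,fx=k,fy=k,interpolation=cv2.INTER_CUBIC))
E
python3 - <<'E'
from h import *
d=pickle.load(open("pics/top0.pkl","rb"))
crop(d["image"],262,130,442,265,4.4,"pics/topc.png")
print(cam(d)[1])
E
```

```text
[0.40725345 0.26351928 1.27358455]
```

View pics/topc.png

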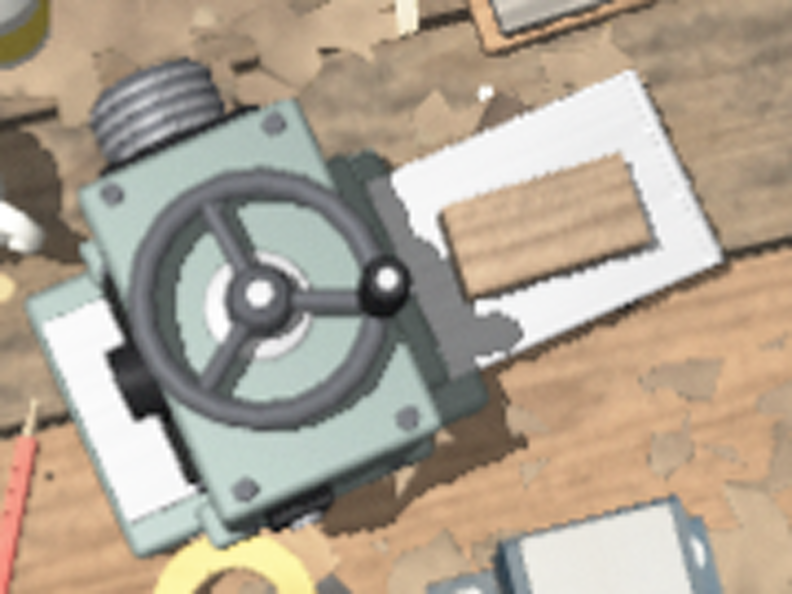

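The crop shows the hub at about (258,293) and the handle cap at about (386,284). The infeed table corners are at (629,70) and (722,262). The blank's top corners are at (440,213), (622,153), (655,245) and (468,298).

```bash
python3 - <<'E'
from h import *
d=pickle.load(open("pics/top0.pkl","rb"))
f=lambda u,v,z: px(d,262+(u+.5)/4.4-.5,130+(v+.5)/4.4-.5,z)
hub=f(258,293,.219);h=f(386,281,.264);h2=f(386,284,.255)
print("hub",hub,"handle",h,h2,np.linalg.norm((h-hub)[:2]))
c=[f(629,70,.042),f(722,262,.042)];print("table",c,np.linalg.norm(c[0]-c[1]))
a=(c[0]-c[1])[:2];print("y axis ang",np.degrees(np.arctan2(a[1],a[0])))
m=(c[0]+c[1])/2; v=(hub-m)[:2];print("sander x from table end->hub",v,np.linalg.norm(v),np.degrees(np.arctan2(v[1],v[0])))
b=[f(*p,.074) for p in((440,213),(622,153),(655,245),(468,298))]
for p in b:print(p)
fm=(b[0]+b[3])/2;bm=(b[1]+b[2])/2
w=(fm-bm)[:2];print("blank front",fm,"back",bm,np.linalg.norm(w),np.degrees(np.arctan2(w[1],w[0])),"widths",np.linalg.norm(b[0]-b[3]),np.linalg.norm(b[1]-b[2]))
E
```

```text
hub [0.58060947 0.25473367 0.219     ] handle [0.57973673 0.19916706 0.264     ] [0.5799328  0.19857496 0.255     ] 0.05557346934231216
table [array([0.7365822 , 0.05463609, 0.042     ]), array([0.63231008, 0.00413273, 0.042     ])] 0.11585881670199191
y axis ang 25.842852648950387
sander x from table end->hub [-0.10383667  0.22534926] 0.2481216278978638 114.73935508043776
[0.64879302 0.15930709 0.074     ]
[0.68319855 0.06377369 0.074     ]
[0.63457929 0.04628964 0.074     ]
[0.60420818 0.14420767 0.074     ]
blank front [0.6265006  0.15175738 0.074     ] back [0.65888892 0.05503166 0.074     ] 0.10200425018267802 108.51296825147682 widths 0.0470722923658849 0.05166744241233022
```

Measurements match the given sizes:

| Quantity | Measured | Expected |
|---|---|---|
| Handle radius | 55.6 mm | 55 mm |
| Table width | 116 mm | 116 mm |
| Table end to hub | 248 mm | 250 mm |

The feed direction is about 115.3° in the world, and the blank is about 6.8° off it. I'll move over the trailing side of the handle with the fingers shut and the jaw axis across the feed direction.

```bash
python3 -m inch '[{"fingers":1,"slide":[0,0,0.03],"yaw":0},{"fingers":1,"slide":[0,0,0.03],"yaw":0},{"fingers":1,"slide":[0,0,0.03],"yaw":0},{"fingers":1,"slide":[0.02,-0.0216,0],"yaw":-2.3},{"fingers":1,"slide":[0.02,-0.0216,0],"yaw":-2.3},{"fingers":1,"slide":[0.02,-0.0216,0],"yaw":-2.3},{"fingers":1,"slide":[0.02,-0.0216,0],"yaw":-2.3},{"fingers":1,"slide":[0.02,-0.0216,0],"yaw":-2.3},{"fingers":1,"slide":[0.02,-0.0216,0],"yaw":-2.3},{"fingers":1,"slide":[0.02,-0.0216,0],"yaw":-2.3}]' 10
python3 -m inch '[{"fingers":1,"slide":[0.02,-0.0216,0],"yaw":-2.3},{"fingers":1,"slide":[0.02,-0.0216,0],"yaw":-2.3},{"fingers":1,"slide":[0.02,-0.0216,0],"yaw":-2.3},{"fingers":1,"slide":[0.02,-0.0216,0],"yaw":-2.3},{"fingers":1,"slide":[0.02,-0.0216,0],"yaw":-2.3},{"fingers":1,"slide":[0.02,-0.0216,0],"yaw":-2.3},{"fingers":1,"slide":[0.02,-0.0216,0],"yaw":-2.3},{"fingers":1,"slide":[0.02,-0.0216,0],"yaw":-2.3},{"fingers":1,"slide":[0.016,-0.0216,0],"yaw":-2.3},{"fingers":1,"slide":[0,0,0],"yaw":0}]'
python3 - <<'E'
from h import *
from plant import robot,optics
from scipy.spatial.transform import Rotation as Ro
s=robot.observe();d=optics.get_image("wrist")
pickle.dump((d,s),open("pics/w1.pkl","wb"));cv2.imwrite("pics/w1.png",d["image"][:,:,::-1])
q=s["tool_rot"];print(Ro.from_quat([q[1],q[2],q[3],q[0]]).as_matrix().round(3),s["joint_pos"],s["finger_gap"])
print(pj(d,[[.581,.255,.219],[.580,.199,.266],[.580,.199,.243]],s))
E
```

```text
time_s: 0.93
position: [0.4257, 0.4317, 0.3261]
tool_rot: [-0.0, 0.36, 0.933, -0.0]
ft_force: [1.4, 0.7, 0.1]
finger_gap: 0.327
time_s: 1.77
position: [0.6045, 0.2309, 0.3257]
tool_rot: [0.002, 0.526, 0.851, -0.002]
ft_force: [-0.3, -1.6, -0.4]
finger_gap: 0.008
[[-0.447  0.895  0.001]
 [ 0.895  0.447 -0.005]
 [-0.005 -0.001 -1.   ]] [-0.61939364  0.29308257  0.27491882  1.32291952 -0.07318427  1.53676507
  0.1101437 ] 0.007734637609470228
[[297.19460038 194.63567463]
 [251.34521488 289.49683311]
 [256.97117359 275.67236603]]
```

View pics/w1.png

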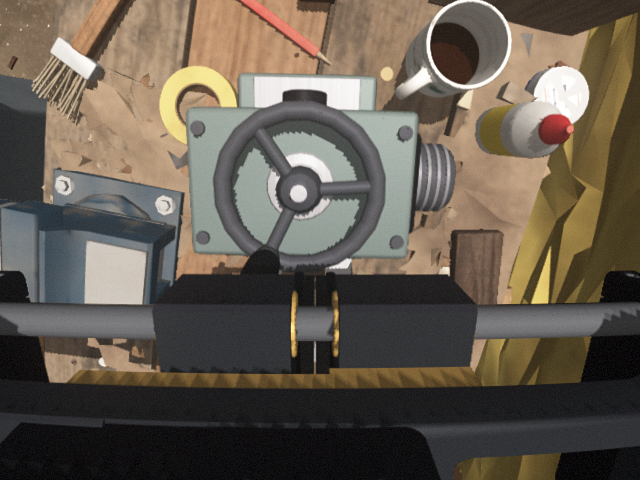

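The wrist view shows the hub at about (299,192), against a predicted (297,195). The sander's edges line up with the image axes, so the jaw axis is right. I'll check where the fingertips project before going down.

```bash
python3 - <<'E'
from h import *
from plant import robot
d,s=pickle.load(open("pics/w1.pkl","rb"))
H=np.array(d["hand_eye"]);print(H.round(3),np.array(d["intrinsics"])[0])
from scipy.spatial.transform import Rotation as Ro
q=s["tool_rot"];T=Ro.from_quat([q[1],q[2],q[3],q[0]]).as_matrix()
for p in([0,0,.014],[0,.015,.014],[0,-.015,.014],[.0095,.015,.014],[.0095,-.015,.014],[-.0095,.015,.014],[-.0095,.015,-.05],[-.0095,-.015,-.05],[.0375,.095,-.056],[-.0375,.095,-.056]):print(p,pj(d,[T@p+s["position"]],s).round(0))
t=px(d,299,192,.219,s);print("hub",t, "handle top edge",px(d,262,250,.262,s))
print(robot.observe()["position"])
E
```

```text
[[-0.    -0.966 -0.258  0.07 ]
 [ 1.    -0.     0.001  0.001]
 [-0.001 -0.258  0.966 -0.149]
 [ 0.     0.     0.     1.   ]] [377.46732892   0.         314.42699075]
[0, 0, 0.014] [[311. 293.]]
[0, 0.015, 0.014] [[343. 293.]]
[0, -0.015, 0.014] [[279. 293.]]
[0.0095, 0.015, 0.014] [[344. 274.]]
[0.0095, -0.015, 0.014] [[279. 274.]]
[-0.0095, 0.015, 0.014] [[343. 312.]]
[-0.0095, 0.015, -0.05] [[358. 403.]]
[-0.0095, -0.015, -0.05] [[262. 403.]]
[0.0375, 0.095, -0.056] [[648. 265.]]
[-0.0375, 0.095, -0.056] [[589. 474.]]
hub [0.58131112 0.2571714  0.219     ] handle top edge [0.57556457 0.22298555 0.262     ]
[0.60282954 0.2341315  0.32575555]
```

```bash
python3 - <<'E'
from h import *
d,s=pickle.load(open("pics/w1.pkl","rb"))
im=d["image"];im=(255*(im/255.)**.45).astype("uint8")
crop(im,140,230,490,480,2.2,"pics/w1c.png")
E
```

```text
(no output)
```

View pics/w1c.png

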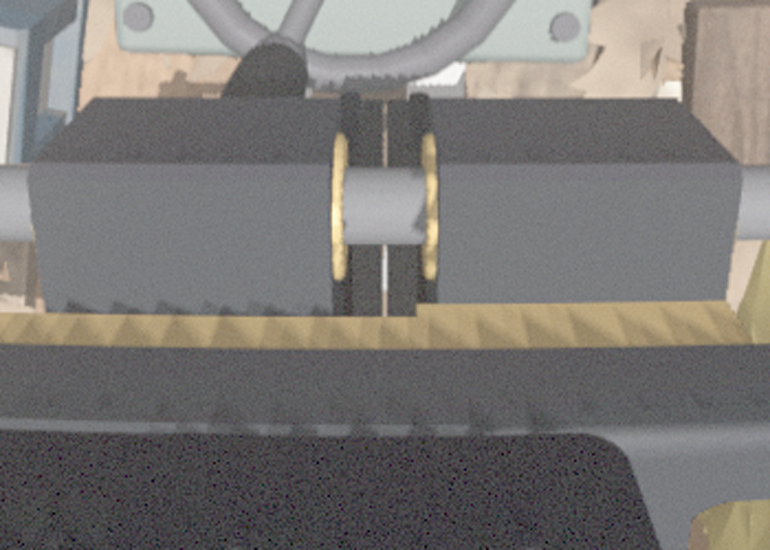

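The dark blocks are the jaw carriers at body level, and the fingers below them are slim. The tool is 16 mm short because I miscounted the rows. I'll correct that and go down behind the handle.

```bash
python3 -m inch '[{"fingers":1,"slide":[0.01,-0.008,0],"yaw":-0.6},{"fingers":1,"slide":[0.009,-0.007,0],"yaw":-0.6},{"fingers":1,"slide":[0,0,0],"yaw":0},{"fingers":1,"slide":[0,0,0],"yaw":0},{"fingers":1,"slide":[0,0,-0.02],"yaw":0},{"fingers":1,"slide":[0,0,-0.02],"yaw":0},{"fingers":1,"slide":[0,0,-0.02],"yaw":0},{"fingers":1,"slide":[0,0,-0.014],"yaw":0},{"fingers":1,"slide":[0,0,-0.01],"yaw":0},{"fingers":1,"slide":[0,0,0],"yaw":0}]'
```

```text
time_s: 2.65
position: [0.6184, 0.2242, 0.24]
tool_rot: [-0.001, 0.529, 0.848, -0.002]
ft_force: [-0.7, 0.3, -0.1]
finger_gap: 0.009
```

```bash
python3 - <<'E'
import numpy as np
a=np.radians(np.r_[-45:-406:-10]);p=np.c_[.581+.055*np.cos(a),.256+.055*np.sin(a)]
d=np.diff(p,axis=0)*1e3
for k,(x,y) in enumerate(d):print(-55-10*k,round(x,1),round(y,1),end=" | ")
E
```

```text
-55 -7.3 -6.2 | -65 -8.3 -4.8 | -75 -9.0 -3.3 | -85 -9.4 -1.7 | -95 -9.6 0.0 | -105 -9.4 1.7 | -115 -9.0 3.3 | -125 -8.3 4.8 | -135 -7.3 6.2 | -145 -6.2 7.3 | -155 -4.8 8.3 | -165 -3.3 9.0 | -175 -1.7 9.4 | -185 0.0 9.6 | -195 1.7 9.4 | -205 3.3 9.0 | -215 4.8 8.3 | -225 6.2 7.3 | -235 7.3 6.2 | -245 8.3 4.8 | -255 9.0 3.3 | -265 9.4 1.7 | -275 9.6 0.0 | -285 9.4 -1.7 | -295 9.0 -3.3 | -305 8.3 -4.8 | -315 7.3 -6.2 | -325 6.2 -7.3 | -335 4.8 -8.3 | -345 3.3 -9.0 | -355 1.7 -9.4 | -365 0.0 -9.6 | -375 -1.7 -9.4 | -385 -3.3 -9.0 | -395 -4.8 -8.3 | -405 -6.2 -7.3 |
```

First, a short push up to φ = -95 at half speed, to see contact in the force.

```bash
python3 -m inch '[{"fingers":1,"slide":[0.0015,-0.007,0.001],"yaw":0},{"fingers":1,"slide":[-0.0037,-0.0031,0],"yaw":0},{"fingers":1,"slide":[-0.0037,-0.0031,0],"yaw":0},{"fingers":1,"slide":[-0.0042,-0.0024,0],"yaw":0},{"fingers":1,"slide":[-0.0042,-0.0024,0],"yaw":0},{"fingers":1,"slide":[-0.0045,-0.0017,0],"yaw":0},{"fingers":1,"slide":[-0.0045,-0.0017,0],"yaw":0},{"fingers":1,"slide":[-0.0094,-0.0017,0],"yaw":0},{"fingers":1,"slide":[-0.0096,0,0],"yaw":0},{"fingers":1,"slide":[0,0,0],"yaw":0}]'
python3 - <<'E'
from h import *
from plant import robot,optics
print(robot.observe()["ft_force"])
d=optics.get_image("top");crop(d["image"],232,100,432,250,4,"pics/t2.png")
E
```

```text
time_s: 3.48
position: [0.5764, 0.2016, 0.2444]
tool_rot: [-0.0, 0.529, 0.849, 0.001]
ft_force: [0.2, 0.6, -0.3]
finger_gap: 0.002
[ 0.2352722   0.57891549 -0.26903026]
```

View pics/t2.png

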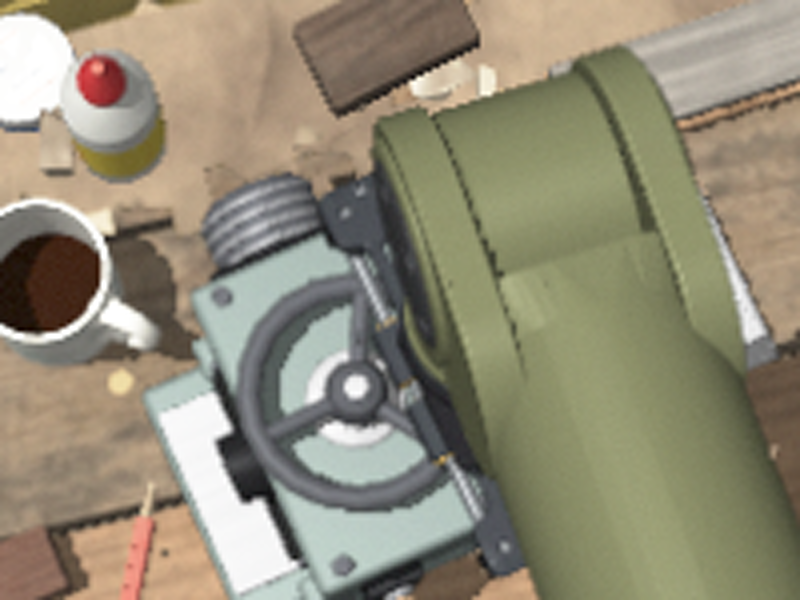

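The wheel turned about 32° clockwise. The upright spoke is now at crop (358,330), and the handle trails below right of the hub with the poker behind it. Contact lag is about 27°, as computed. I'll go on round, to φ = -345.

```bash
python3 -m inch '[{"fingers":1,"slide":[-0.0094,0.0017,-0.001],"yaw":0},{"fingers":1,"slide":[-0.009,0.0033,0],"yaw":0},{"fingers":1,"slide":[-0.0083,0.0048,0],"yaw":0},{"fingers":1,"slide":[-0.0073,0.0062,0],"yaw":0},{"fingers":1,"slide":[-0.0062,0.0073,0],"yaw":0},{"fingers":1,"slide":[-0.0048,0.0083,0],"yaw":0},{"fingers":1,"slide":[-0.0033,0.009,0],"yaw":0},{"fingers":1,"slide":[-0.0017,0.0094,0],"yaw":0},{"fingers":1,"slide":[0,0.0096,0],"yaw":0},{"fingers":1,"slide":[0,0,0],"yaw":0}]'
```

```text
time_s: 4.37
position: [0.5265, 0.2627, 0.2423]
tool_rot: [-0.001, 0.529, 0.849, -0.0]
ft_force: [0.5, 0.2, 1.2]
finger_gap: 0.008
```

```bash
python3 -m inch '[{"fingers":1,"slide":[0.0017,0.0085,0],"yaw":0},{"fingers":1,"slide":[0.0033,0.009,0],"yaw":0},{"fingers":1,"slide":[0.0048,0.0083,0],"yaw":0},{"fingers":1,"slide":[0.0062,0.0073,0],"yaw":0},{"fingers":1,"slide":[0.0073,0.0062,0],"yaw":0},{"fingers":1,"slide":[0.0083,0.0048,0],"yaw":0},{"fingers":1,"slide":[0.009,0.0033,0],"yaw":0},{"fingers":1,"slide":[0.0094,0.0017,0],"yaw":0},{"fingers":1,"slide":[0.0096,0,0],"yaw":0},{"fingers":1,"slide":[0,0,0],"yaw":0}]'
```

```text
time_s: 5.2
position: [0.5889, 0.31, 0.2417]
tool_rot: [0.0, 0.53, 0.848, 0.0]
ft_force: [-0.4, 0.6, -1.0]
finger_gap: 0.006
```

```bash
python3 -m inch '[{"fingers":1,"slide":[0.0064,-0.001,0],"yaw":0},{"fingers":1,"slide":[0.009,-0.0033,0],"yaw":0},{"fingers":1,"slide":[0.0083,-0.0048,0],"yaw":0},{"fingers":1,"slide":[0.0073,-0.0062,0],"yaw":0},{"fingers":1,"slide":[0.0062,-0.0073,0],"yaw":0},{"fingers":1,"slide":[0.0048,-0.0083,0],"yaw":0},{"fingers":1,"slide":[0.0033,-0.009,0],"yaw":0},{"fingers":1,"slide":[0.0017,-0.0094,0],"yaw":0},{"fingers":1,"slide":[0,-0.0096,0],"yaw":0},{"fingers":1,"slide":[0,0,0],"yaw":0}]'
python3 - <<'E'
from h import *
from plant import robot,optics
print(robot.observe()["position"])
d=optics.get_image("top");pickle.dump(d,open("pics/t3.pkl","wb"));crop(d["image"],262,130,442,265,4.4,"pics/t3.png")
E
```

```text
time_s: 6.03
position: [0.6359, 0.2465, 0.2432]
tool_rot: [0.002, 0.532, 0.847, 0.0]
ft_force: [0.0, -0.1, 0.0]
finger_gap: 0.003
[0.63585693 0.24653741 0.2431941 ]
```

View pics/t3.png

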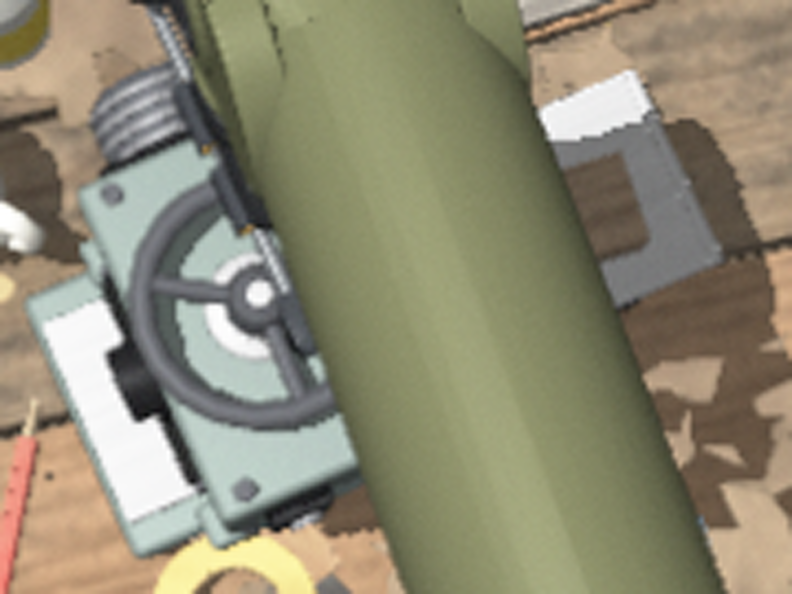

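The spokes now end at crop (160,288) and (300,390), which puts the handle at image angle about 55°. It has about 54° left to go, so the pusher should end near φ ≈ -423. I'll approach to about -408 and let it settle.

```bash
python3 -m inch '[{"fingers":1,"slide":[-0.0018,-0.0047,0],"yaw":0},{"fingers":1,"slide":[-0.0033,-0.009,0],"yaw":0},{"fingers":1,"slide":[-0.0024,-0.0042,0],"yaw":0},{"fingers":1,"slide":[-0.0024,-0.0042,0],"yaw":0},{"fingers":1,"slide":[-0.003,-0.0037,0],"yaw":0},{"fingers":1,"slide":[-0.003,-0.0037,0],"yaw":0},{"fingers":1,"slide":[-0.0022,-0.0018,0],"yaw":0},{"fingers":1,"slide":[0,0,0],"yaw":0},{"fingers":1,"slide":[0,0,0],"yaw":0},{"fingers":1,"slide":[0,0,0],"yaw":0}]'
```

```text
time_s: 6.92
position: [0.6159, 0.2184, 0.2423]
tool_rot: [-0.0, 0.53, 0.848, -0.001]
ft_force: [-0.1, -0.2, 0.4]
finger_gap: 0.005
```

```bash
python3 -m inch '[{"fingers":1,"slide":[-0.0015,-0.003,0],"yaw":0},{"fingers":1,"slide":[-0.002,-0.003,0],"yaw":0},{"fingers":1,"slide":[-0.002,-0.0025,0],"yaw":0},{"fingers":1,"slide":[-0.0011,-0.001,0],"yaw":0},{"fingers":1,"slide":[0,0,0],"yaw":0},{"fingers":1,"slide":[0,0,0],"yaw":0},{"fingers":1,"slide":[0.004,0.005,0],"yaw":0},{"fingers":1,"slide":[0.004,0.004,0],"yaw":0},{"fingers":1,"slide":[0,0,0.03],"yaw":0},{"fingers":1,"slide":[0,0,0.03],"yaw":0}]'
python3 -m inch '[{"fingers":1,"slide":[0,0,0.03],"yaw":0},{"fingers":1,"slide":[0.005,-0.025,0],"yaw":0},{"fingers":1,"slide":[0.01,-0.03,0],"yaw":0},{"fingers":1,"slide":[0.01,-0.03,0],"yaw":0},{"fingers":1,"slide":[0.01,-0.03,0],"yaw":0},{"fingers":1,"slide":[0.01,-0.03,0],"yaw":0},{"fingers":1,"slide":[0.01,-0.03,0],"yaw":0},{"fingers":1,"slide":[0.01,-0.03,0],"yaw":0},{"fingers":1,"slide":[0.005,-0.025,0],"yaw":0},{"fingers":1,"slide":[0,0,0],"yaw":0}]'
python3 - <<'E'
from h import *
from plant import robot,optics
d=optics.get_image("top");pickle.dump(d,open("pics/t4.pkl","wb"));crop(d["image"],262,130,442,265,4.4,"pics/t4.png")
E
```

```text
time_s: 7.75
position: [0.6166, 0.2186, 0.3004]
tool_rot: [-0.002, 0.53, 0.848, -0.003]
ft_force: [1.2, 1.3, 0.4]
finger_gap: 0.008
time_s: 8.58
position: [0.688, -0.0204, 0.3318]
tool_rot: [0.001, 0.534, 0.845, -0.003]
ft_force: [-0.5, -1.4, 0.1]
finger_gap: 0.005
```

View pics/t4.png

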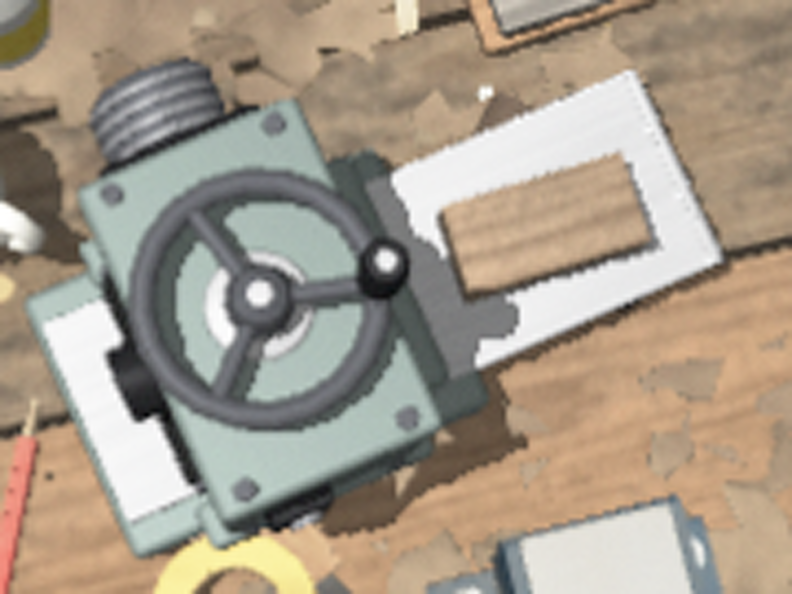

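The view is clear. The handle highlight is at crop (387,258), against (388,276) at the start, so it is about 8° short. I'll measure it exactly with a polar comparison.

```bash
cat > wa.py <<'E'
from h import *
def pol(d):
    g=cv2.GaussianBlur(cv2.cvtColor(d["image"],cv2.COLOR_RGB2GRAY),(0,0),.7)
    a=np.radians(np.arange(-180,180,.25));r=np.linspace(.022,.045,24)
    P=np.stack([(.581+r*np.cos(A),.256+r*np.sin(A),0*r+.210) for A in a]).transpose(0,2,1)
    uv=pj(d,P).reshape(len(a),-1,2).astype("float32")
    return cv2.remap(g,uv[...,0],uv[...,1],cv2.INTER_LINEAR).astype(float)
def cap(d):
    best=None;g=d["image"].max(2).astype(float);g=cv2.GaussianBlur(g,(0,0),1.5)
    for A in np.arange(-180,180,.5):
        u=pj(d,[.581+.055*np.cos(np.radians(A)),.256+.055*np.sin(np.radians(A)),.250])[0]
        v=cv2.getRectSubPix(g.astype("float32"),(5,5),tuple(map(float,u))).mean()
        if best is None or v<best[0]:best=(v,A)
    return best
def turn(d0,d1):
    p,q=pol(d0).mean(1),pol(d1).mean(1)
    k=np.arange(-160,161);e=[np.mean((np.roll(p,i)-q)**2) for i in k]
    return k[int(np.argmin(e))]*.25
E
python3 - <<'E'
from wa import *
a=pickle.load(open("pics/top0.pkl","rb"));b=pickle.load(open("pics/t4.pkl","rb"))
print("remaining cw deg",turn(a,b),cap(a),cap(b))
from plant import robot;print(robot.observe()["position"])
E
```

```text
remaining cw deg 8.5 (np.float32(48.75026), np.float64(-100.5)) (np.float32(44.18169), np.float64(-92.0))
[ 0.68781328 -0.01650107  0.33190718]
```

Both methods give 8.5° still to turn, about 8 mm at the handle. I'll go back and push the rest, nearly all of it first, reading the settled pose.

```bash
python3 -m inch '[{"fingers":1,"slide":[-0.0075,0.0265,0],"yaw":0},{"fingers":1,"slide":[-0.0075,0.0265,0],"yaw":0},{"fingers":1,"slide":[-0.0075,0.0265,0],"yaw":0},{"fingers":1,"slide":[-0.0075,0.0265,0],"yaw":0},{"fingers":1,"slide":[-0.0075,0.0265,0],"yaw":0},{"fingers":1,"slide":[-0.0075,0.0265,0],"yaw":0},{"fingers":1,"slide":[-0.0075,0.0265,0],"yaw":0},{"fingers":1,"slide":[-0.0075,0.0265,0],"yaw":0},{"fingers":1,"slide":[-0.0075,0.0265,0],"yaw":0},{"fingers":1,"slide":[0,0,0],"yaw":0}]'
python3 -m inch '[{"fingers":1,"slide":[0,0,0],"yaw":0},{"fingers":1,"slide":[0,0,0],"yaw":0},{"fingers":1,"slide":[0,0,-0.02],"yaw":0},{"fingers":1,"slide":[0,0,-0.02],"yaw":0},{"fingers":1,"slide":[0,0,-0.02],"yaw":0},{"fingers":1,"slide":[0,0,-0.02],"yaw":0},{"fingers":1,"slide":[0,0,-0.01],"yaw":0},{"fingers":1,"slide":[0,0,0],"yaw":0},{"fingers":1,"slide":[0,0,0],"yaw":0},{"fingers":1,"slide":[0,0,0],"yaw":0}]'
```

```text
time_s: 9.47
position: [0.6165, 0.2374, 0.3319]
tool_rot: [-0.003, 0.525, 0.851, 0.001]
ft_force: [-0.5, 0.9, -0.7]
finger_gap: 0.005
time_s: 10.3
position: [0.621, 0.2267, 0.2442]
tool_rot: [0.001, 0.53, 0.848, 0.001]
ft_force: [0.3, -0.1, 0.2]
finger_gap: 0.006
```

```bash
python3 -m inch '[{"fingers":1,"slide":[-0.003,-0.01,0],"yaw":0},{"fingers":1,"slide":[-0.0045,-0.004,0],"yaw":0},{"fingers":1,"slide":[-0.0042,-0.004,0],"yaw":0},{"fingers":1,"slide":[-0.002,-0.001,0],"yaw":0},{"fingers":1,"slide":[-0.002,-0.001,0],"yaw":0},{"fingers":1,"slide":[-0.0013,-0.0007,0],"yaw":0},{"fingers":1,"slide":[0,0,0],"yaw":0},{"fingers":1,"slide":[0,0,0],"yaw":0},{"fingers":1,"slide":[0,0,0],"yaw":0},{"fingers":1,"slide":[0,0,0],"yaw":0}]'
python3 - <<'E'
from h import *
from plant import robot,optics
s=robot.observe();print(s["position"],s["ft_force"])
d=optics.get_image("wrist");pickle.dump((d,s),open("pics/w2.pkl","wb"))
e=optics.get_image("top");pickle.dump(e,open("pics/t5.pkl","wb"))
import numpy as np
w=d["image"][60:300,140:500];t=e["image"][150:245,262:380]
cv2.imwrite("pics/w2.png",np.hstack([cv2.resize(w,(420,280))[:,:,::-1],cv2.resize(t,(348,280))[:,:,::-1]]))
E
```

```text
time_s: 11.13
position: [0.6033, 0.2066, 0.2427]
tool_rot: [0.0, 0.53, 0.848, 0.0]
ft_force: [1.7, 1.2, 1.3]
finger_gap: 0.002
[0.60326165 0.20662163 0.242681  ] [1.65678219 1.21347731 1.29493329]
```

View pics/w2.png

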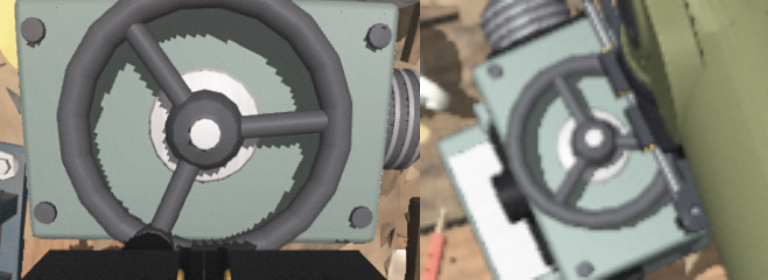

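The spokes are clear in the wrist view, and the first wrist picture holds the starting angle. I'll compare the two in the wheel plane.

```bash
cat >> wa.py <<'E'
def prof(d,s,lo,hi):
    a=np.radians(np.arange(lo,hi,.25));r=np.linspace(.025,.044,20)
    g=cv2.cvtColor(d["image"],cv2.COLOR_RGB2GRAY)
    P=np.stack([np.c_[.581+r*np.cos(A),.256+r*np.sin(A),0*r+.210] for A in a])
    uv=pj(d,P,s).reshape(len(a),-1,2).astype("float32")
    return cv2.remap(g,uv[...,0],uv[...,1],cv2.INTER_LINEAR).astype(float).mean(1)
def shift(d0,s0,d1,s1,c):
    q=prof(d1,s1,c-18,c+18);k=np.arange(-100,101)
    p=prof(d0,s0,c-43,c+43)
    e=[np.corrcoef(p[100+i:100+i+len(q)],q)[0,1] for i in k];i=int(np.argmax(e));return -k[i]*.25,round(e[i],3)
E
python3 - <<'E'
from wa import *
L=lambda n:pickle.load(open(f"pics/{n}.pkl","rb"))
a,b,c,d=L("top0"),L("t4"),L("t5"),L("w1");w=L("w2")
for k in(30,150):print(k,"wrist w1->w2",shift(*d,*w,k),"top0->t4",shift(a,None,b,None,k),"top0->t5",shift(a,None,c,None,k))
E
```

```text
30 wrist w1->w2 (np.float64(0.0), np.float64(0.953)) top0->t4 (np.float64(10.0), np.float64(0.992)) top0->t5 (np.float64(1.5), np.float64(0.998))
150 wrist w1->w2 (np.float64(2.25), np.float64(0.957)) top0->t4 (np.float64(7.75), np.float64(0.993)) top0->t5 (np.float64(1.0), np.float64(1.0))
```

About 1.2° (1.2 mm) remains. I'll nudge that, back straight off, and rise to look again.

```bash
python3 -m inch '[{"fingers":1,"slide":[-0.0006,-0.0002,0],"yaw":0},{"fingers":1,"slide":[-0.0005,-0.0002,0],"yaw":0},{"fingers":1,"slide":[0,0,0],"yaw":0},{"fingers":1,"slide":[0,0,0],"yaw":0},{"fingers":1,"slide":[0,0,0],"yaw":0},{"fingers":1,"slide":[0.006,0.004,0],"yaw":0},{"fingers":1,"slide":[0.006,0.004,0],"yaw":0},{"fingers":1,"slide":[0,0,0.03],"yaw":0},{"fingers":1,"slide":[0,0,0.03],"yaw":0},{"fingers":1,"slide":[0,0,0.03],"yaw":0}]'
python3 -m inch '[{"fingers":1,"slide":[0.005,-0.025,0],"yaw":0},{"fingers":1,"slide":[0.01,-0.03,0],"yaw":0},{"fingers":1,"slide":[0.01,-0.03,0],"yaw":0},{"fingers":1,"slide":[0.01,-0.03,0],"yaw":0},{"fingers":1,"slide":[0.01,-0.03,0],"yaw":0},{"fingers":1,"slide":[0.01,-0.03,0],"yaw":0},{"fingers":1,"slide":[0.01,-0.03,0],"yaw":0},{"fingers":1,"slide":[0.005,-0.025,0],"yaw":0},{"fingers":0.75,"slide":[0,0,0],"yaw":0},{"fingers":0.75,"slide":[0,0,0],"yaw":0}]'
python3 - <<'E'
from wa import *
from plant import robot,optics
e=optics.get_image("top");pickle.dump(e,open("pics/t6.pkl","wb"))
L=lambda n:pickle.load(open(f"pics/{n}.pkl","rb"))
a=L("top0")
print([shift(a,None,e,None,k) for k in(30,150)],turn(a,e),cap(a),cap(e))
g=cv2.absdiff(a["image"],e["image"])[130:265,340:442];print("blank region diff",g.max())
E
```

```text
time_s: 12.07
position: [0.6136, 0.2139, 0.332]
tool_rot: [-0.001, 0.53, 0.848, -0.002]
ft_force: [-0.0, 0.4, 0.5]
finger_gap: 0.006
time_s: 12.9
position: [0.684, -0.0187, 0.3314]
tool_rot: [-0.001, 0.532, 0.847, -0.001]
ft_force: [0.4, 0.3, 0.1]
finger_gap: 0.085
[(np.float64(-0.25), np.float64(0.999)), (np.float64(-0.5), np.float64(1.0))] -0.25 (np.float32(48.75026), np.float64(-100.5)) (np.float32(46.3667), np.float64(-100.5))
blank region diff 63
```

The wheel is now within 0.4° of its starting angle after one full turn. Next is the blank, so I'll pin down the feed direction from the table's long edges and work out the push start.

```bash
python3 - <<'E'
from h import *
from plant import robot
d=pickle.load(open("pics/top0.pkl","rb"))
f=lambda u,v,z: px(d,262+(u+.5)/4.4-.5,130+(v+.5)/4.4-.5,z)[:2]
for p,q in(((629,70),(393,173)),((722,262),(478,369))):
    w=f(*q,.042)-f(*p,.042);print("edge dir",np.degrees(np.arctan2(w[1],w[0])))
s=robot.observe();p=s["position"];q=s["tool_rot"];print(p,"toolx",2*np.degrees(np.arctan2(q[2],q[1])))
u=np.array([np.cos(np.radians(115.3)),np.sin(np.radians(115.3))]);v=np.array([-u[1],u[0]]);o=np.array([.581,.256])
for n,(uu,vv) in dict(fl=(440,213),bl=(622,153),br=(655,245),fr=(468,298)).items():
    r=f(uu,vv,.074)-o;print(n,r@u,r@v)
t=o-.243*u+.010*v;print("start",t,"delta",t-p[:2])
E
```

```text
edge dir 115.25378319633069
edge dir 114.93463182614617
[ 0.68394896 -0.01607961  0.33149072] toolx 115.95372351086492
fl -0.11639025183117511 -0.019968016803149396
bl -0.21746380433337142 -0.01024650304919479
br -0.21249301168160026 0.0411812698546026
fr -0.11098769784420975 0.02679321841361183
start [0.67580714 0.03203436] delta [-0.00814183  0.04811397]
```

```bash
python3 -m inch '[{"fingers":0.78,"slide":[-0.0025,0.012,0],"yaw":-0.7},{"fingers":0.78,"slide":[-0.0025,0.012,0],"yaw":0},{"fingers":0.78,"slide":[-0.0025,0.012,0],"yaw":0},{"fingers":0.78,"slide":[-0.0025,0.011,0],"yaw":0},{"fingers":0.78,"slide":[0,0,0],"yaw":0},{"fingers":0.78,"slide":[0,0,-0.035],"yaw":0},{"fingers":0.78,"slide":[0,0,-0.035],"yaw":0},{"fingers":0.78,"slide":[0,0,-0.035],"yaw":0},{"fingers":0.78,"slide":[0,0,-0.035],"yaw":0},{"fingers":0.78,"slide":[0,0,-0.02],"yaw":0}]'
python3 -m inch '[{"fingers":0.78,"slide":[0,0,0],"yaw":0},{"fingers":0.78,"slide":[0,0,0],"yaw":0},{"fingers":0.78,"slide":[0,0,0],"yaw":0},{"fingers":0.78,"slide":[0,0,0],"yaw":0},{"fingers":0.78,"slide":[0,0,-0.02],"yaw":0},{"fingers":0.78,"slide":[0,0,-0.02],"yaw":0},{"fingers":0.78,"slide":[0,0,-0.02],"yaw":0},{"fingers":0.78,"slide":[0,0,0],"yaw":0},{"fingers":0.78,"slide":[0,0,0],"yaw":0},{"fingers":0.78,"slide":[0,0,0],"yaw":0}]'
python3 - <<'E'
from h import *
from plant import robot
s=robot.observe();p=s["position"];q=s["tool_rot"];print(p,"toolx",2*np.degrees(np.arctan2(q[2],q[1])))
u=np.array([np.cos(np.radians(115.2)),np.sin(np.radians(115.2))]);v=np.array([-u[1],u[0]]);r=p[:2]-[.581,.256];print(r@u,r@v,u)
E
```

```text
time_s: 13.78
position: [0.6718, 0.0311, 0.1682]
tool_rot: [-0.002, 0.535, 0.845, -0.002]
ft_force: [-0.7, -1.4, -1.3]
finger_gap: 0.219
time_s: 14.62
position: [0.6754, 0.0309, 0.115]
tool_rot: [0.001, 0.535, 0.845, 0.001]
ft_force: [0.9, 0.6, 1.1]
finger_gap: 0.219
[0.67536712 0.03091041 0.1149658 ] toolx 115.30214238895876
-0.24384670921229887 0.010452565348545908 [-0.42577929  0.90482705]
```

```bash
python3 -m inch '[{"fingers":0.78,"slide":[0,0,-0.02],"yaw":0},{"fingers":0.78,"slide":[0,0,-0.018],"yaw":0},{"fingers":0.78,"slide":[0,0,-0.01],"yaw":0},{"fingers":0.78,"slide":[0,0,0],"yaw":0},{"fingers":0.78,"slide":[0,0,0],"yaw":0},{"fingers":0.78,"slide":[-0.0021,0.0045,0],"yaw":0},{"fingers":0.78,"slide":[-0.0021,0.0045,0],"yaw":0},{"fingers":0.78,"slide":[-0.0021,0.0045,0],"yaw":0},{"fingers":0.78,"slide":[0,0,0],"yaw":0},{"fingers":0.78,"slide":[0,0,0],"yaw":0}]'
python3 -m inch '[{"fingers":0.78,"slide":[-0.0017,0.0036,0],"yaw":0},{"fingers":0.78,"slide":[-0.0017,0.0036,0],"yaw":0},{"fingers":0.78,"slide":[-0.0017,0.0036,0],"yaw":0},{"fingers":0.78,"slide":[-0.0017,0.0036,0],"yaw":0},{"fingers":0.78,"slide":[-0.0017,0.0036,0],"yaw":0},{"fingers":0.78,"slide":[-0.0017,0.0036,0],"yaw":0},{"fingers":0.78,"slide":[-0.0017,0.0036,0],"yaw":0},{"fingers":0.78,"slide":[-0.0017,0.0036,0],"yaw":0},{"fingers":0.78,"slide":[0,0,0],"yaw":0},{"fingers":0.78,"slide":[0,0,0],"yaw":0}]'
```

```text
time_s: 15.45
position: [0.6678, 0.0454, 0.0651]
tool_rot: [0.0, 0.535, 0.845, 0.0]
ft_force: [-0.6, -0.2, -0.2]
finger_gap: 0.223
time_s: 16.28
position: [0.6535, 0.0741, 0.0643]
tool_rot: [-0.001, 0.535, 0.845, 0.0]
ft_force: [-0.4, 0.3, -0.2]
finger_gap: 0.221
```

```bash
python3 -m inch '[{"fingers":0.78,"slide":[-0.0009,0.0018,0],"yaw":0},{"fingers":0.78,"slide":[-0.0009,0.0018,0],"yaw":0},{"fingers":0.78,"slide":[-0.0009,0.0018,0],"yaw":0},{"fingers":0.78,"slide":[0,0,0],"yaw":0},{"fingers":0.78,"slide":[0,0,0],"yaw":0},{"fingers":0.78,"slide":[0,0,0],"yaw":0},{"fingers":0.78,"slide":[0,0,0],"yaw":0},{"fingers":0.78,"slide":[0,0,0],"yaw":0},{"fingers":0.78,"slide":[0,0,0],"yaw":0},{"fingers":0.78,"slide":[0,0,0],"yaw":0}]'
python3 - <<'E'
from h import *
from plant import robot,optics
s=robot.observe();print(s["position"],s["ft_force"])
d=optics.get_image("scene");e=optics.get_image("wrist")
pickle.dump(d,open("pics/s7.pkl","wb"))
cv2.imwrite("pics/s7.png",np.hstack([cv2.resize(d["image"][270:390,290:410],(380,380),interpolation=2)[:,:,::-1],cv2.resize(e["image"],(420,380))[:,:,::-1]]))
E
```

```text
time_s: 17.12
position: [0.6514, 0.0786, 0.0646]
tool_rot: [0.0, 0.535, 0.845, 0.0]
ft_force: [0.9, 0.4, 0.3]
finger_gap: 0.221
[0.65139543 0.07858692 0.06459388] [0.89588363 0.39871011 0.31070414]
```

View pics/s7.png

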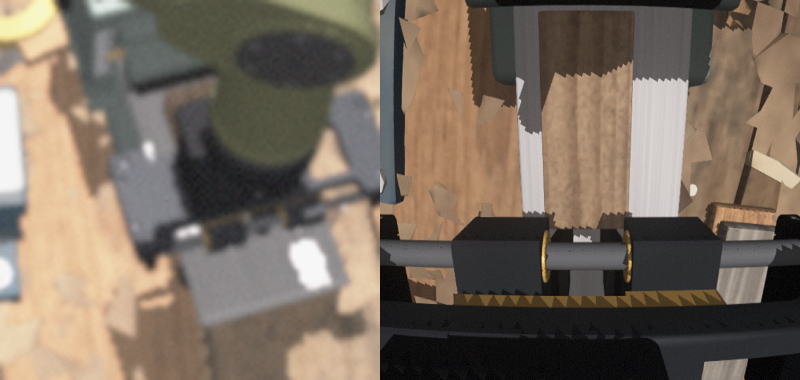

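The wrist picture shows the blank lying parallel to the table edges. Its front end is just short of the dark head, near row 10 at columns 540–635. I'll push on in small steps, watching the force.

```bash
python3 -m inch '[{"fingers":0.78,"slide":[-0.0004,0.0009,0],"yaw":0},{"fingers":0.78,"slide":[-0.0004,0.0009,0],"yaw":0},{"fingers":0.78,"slide":[-0.0004,0.0009,0],"yaw":0},{"fingers":0.78,"slide":[0,0,0],"yaw":0},{"fingers":0.78,"slide":[0,0,0],"yaw":0},{"fingers":0.78,"slide":[0,0,0],"yaw":0},{"fingers":0.78,"slide":[0,0,0],"yaw":0},{"fingers":0.78,"slide":[0,0,0],"yaw":0},{"fingers":0.78,"slide":[0,0,0],"yaw":0},{"fingers":0.78,"slide":[0,0,0],"yaw":0}]'
python3 -m inch '[{"fingers":0.78,"slide":[-0.0004,0.0009,0],"yaw":0},{"fingers":0.78,"slide":[0,0,0],"yaw":0},{"fingers":0.78,"slide":[0,0,0],"yaw":0},{"fingers":0.78,"slide":[0,0,0],"yaw":0},{"fingers":0.78,"slide":[0,0,0],"yaw":0},{"fingers":0.78,"slide":[0,0,0],"yaw":0},{"fingers":0.78,"slide":[0,0,0],"yaw":0},{"fingers":0.78,"slide":[0,0,0],"yaw":0},{"fingers":0.78,"slide":[0,0,0],"yaw":0},{"fingers":0.78,"slide":[0,0,0],"yaw":0}]'
python3 -m inch '[{"fingers":0.78,"slide":[-0.0004,0.0009,0],"yaw":0},{"fingers":0.78,"slide":[0,0,0],"yaw":0},{"fingers":0.78,"slide":[0,0,0],"yaw":0},{"fingers":0.78,"slide":[0,0,0],"yaw":0},{"fingers":0.78,"slide":[0,0,0],"yaw":0},{"fingers":0.78,"slide":[0,0,0],"yaw":0},{"fingers":0.78,"slide":[0,0,0],"yaw":0},{"fingers":0.78,"slide":[0,0,0],"yaw":0},{"fingers":0.78,"slide":[0,0,0],"yaw":0},{"fingers":0.78,"slide":[0,0,0],"yaw":0}]'
```

```text
time_s: 18.05
position: [0.6502, 0.0811, 0.0646]
tool_rot: [0.0, 0.535, 0.845, -0.0]
ft_force: [0.6, -1.5, 0.8]
finger_gap: 0.22
time_s: 18.88
position: [0.6501, 0.0812, 0.0646]
tool_rot: [0.001, 0.535, 0.845, -0.0]
ft_force: [2.0, -5.1, -0.9]
finger_gap: 0.222
time_s: 19.72
position: [0.65, 0.0812, 0.0647]
tool_rot: [0.001, 0.536, 0.844, -0.001]
ft_force: [2.4, -5.4, -2.1]
finger_gap: 0.217
```

Contact is made. The pose stopped advancing and the force built to about 6 N against the push. The blank's front computes to x ≈ -78 mm in the sander's frame, against -77 nominal. I'll back off along the feed line, rise and check.

```bash
python3 -m inch '[{"fingers":0.78,"slide":[0.002,-0.0045,0],"yaw":0},{"fingers":0.78,"slide":[0.0043,-0.009,0],"yaw":0},{"fingers":0.78,"slide":[0.0043,-0.009,0],"yaw":0},{"fingers":0.78,"slide":[0.0043,-0.009,0],"yaw":0},{"fingers":0.78,"slide":[0.0043,-0.009,0],"yaw":0},{"fingers":0.78,"slide":[0,0,0],"yaw":0},{"fingers":0.78,"slide":[0,0,0.03],"yaw":0},{"fingers":0.78,"slide":[0,0,0.03],"yaw":0},{"fingers":0.78,"slide":[0,0,0.03],"yaw":0},{"fingers":0.78,"slide":[0,0,0.03],"yaw":0}]'
python3 -m inch '[{"fingers":0.78,"slide":[0.008,-0.017,0.025],"yaw":0},{"fingers":0.78,"slide":[0.008,-0.017,0.025],"yaw":0},{"fingers":0.78,"slide":[0.008,-0.017,0.025],"yaw":0},{"fingers":0.78,"slide":[0.008,-0.017,0.025],"yaw":0},{"fingers":0.78,"slide":[0.008,-0.017,0.02],"yaw":0},{"fingers":0.78,"slide":[0,0,0],"yaw":0},{"fingers":0.78,"slide":[0,0,0],"yaw":0},{"fingers":0.78,"slide":[0,0,0],"yaw":0},{"fingers":0.78,"slide":[0,0,0],"yaw":0},{"fingers":0.78,"slide":[0,0,0],"yaw":0}]'
python3 - <<'E'
from wa import *
from plant import robot,optics
s=robot.observe();print(s["position"],s["ft_force"])
w=optics.get_image("wrist");e=optics.get_image("top");pickle.dump((w,s),open("pics/w8.pkl","wb"));pickle.dump(e,open("pics/t8.pkl","wb"))
a=pickle.load(open("pics/top0.pkl","rb"))
print([shift(a,None,e,None,k) for k in(30,150)],turn(a,e))
cv2.imwrite("pics/f8.png",np.hstack([cv2.resize(w["image"][:,:,::-1],(400,300)),cv2.resize(e["image"][100:280,200:440,::-1],(400,300),interpolation=2)]))
cv2.imwrite("pics/t8.png",cv2.resize(e["image"][140:240,330:450,::-1],(720,600),interpolation=2))
E
```

```text
time_s: 20.55
position: [0.6683, 0.0427, 0.1857]
tool_rot: [-0.0, 0.535, 0.845, 0.0]
ft_force: [0.6, 0.3, 0.4]
finger_gap: 0.224
time_s: 21.38
position: [0.7079, -0.0406, 0.303]
tool_rot: [-0.001, 0.534, 0.845, -0.0]
ft_force: [-0.1, -0.3, -0.2]
finger_gap: 0.221
[ 0.70790596 -0.0406481   0.3029857 ] [-0.10472789 -0.32080533 -0.24087061]
[(np.float64(-0.25), np.float64(0.999)), (np.float64(-0.5), np.float64(1.0))] -0.25
```

View pics/t8.png

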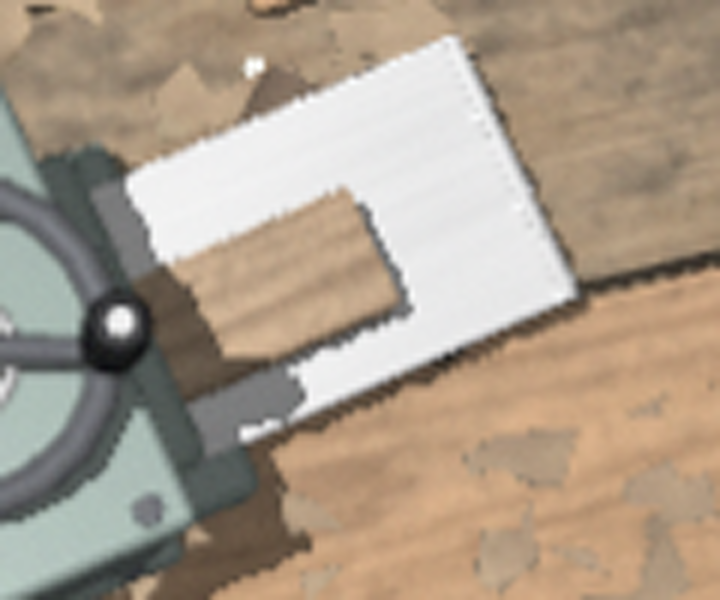

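The blank's rear corners are at crop (348,188) and (405,303), with its edges parallel to the table's. I'll check the numbers.

```bash
python3 - <<'E'
from h import *
e=pickle.load(open("pics/t8.pkl","rb"))
f=lambda u,v,z: px(e,330+(u+.5)/6-.5,140+(v+.5)/6-.5,z)[:2]
a=np.radians(115.2);u=np.array([np.cos(a),np.sin(a)]);v=np.array([-u[1],u[0]]);o=np.array([.581,.2555])
for n,p in dict(bl=(348,188),br=(405,303)).items():
    r=f(*p,.074)-o;print(n,r@u,r@v)
for p,q in(((348,188),(172,262)),((400,305),(290,358))):
    w=f(*q,.074)-f(*p,.074);print("side dir",np.degrees(np.arctan2(w[1],w[0])))
E
```

```text
bl -0.177749624819033 -0.011288297098728136
br -0.17897645987855315 0.0382012051697062
side dir 114.31855686239197
side dir 117.04817082890182
```

```bash
python3 -c "
from plant import robot;print(robot.sign_off())"
```

```text
the job is handed in; nothing more can be done
None
```

I turned the wheel one full turn clockwise, then pushed the blank up against the feed roller, and handed the job in at about 21.5 s of the 64 s allowed.

- **Wheel:** I pushed the handle round with the shut fingertips. The first pass ended 8.5° short, so I finished it with two small pushes. The last check in the top picture put it 0.25–0.5° past its starting angle.
- **Head:** I did not measure its height. That it dropped 3 mm follows only from the turn of the wheel.
- **Blank:** I pushed it from behind with two spread fingertips, which squared it up. It stopped with a steady reaction of about 6 N. Its front end works out at x ≈ -78 mm in the sander's frame, where the roller face is at -77 mm. The 1 mm difference is within the 2 mm camera calibration.
- **Squareness:** the rear edge came out within about 1.5° of square. The two side edges disagreed, at 114.3° and 117.0° against a feed direction of 115.2°. The shorter edge was the hardest to read.
- **Other things:** nothing was gripped or lifted. The hand ended clear of everything with no force on it. I kept clear of the other items by planning the moves and did not compare their positions afterwards.

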